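# Fit the slotted drive sleeve on the welding positioner

### The arm

A 6-joint arm with a two-finger parallel gripper is mounted at the origin on the work surface. World frame = base frame: x ahead of the robot, y to its left, z up, the work surface at z = 0. Lengths are in m, angles in rad, forces in N, time in s.
With the tool pointing down it reaches from about 0.375 to 0.9 m from the base axis. Payload 3.1 kg.
Tool frame: the origin (TCP) lies midway between the tips of the shut fingers; the grasp point (between the pads) lies 19 mm behind it (manip.pinch_z is the distance from the TCP to the grasp point, in m); z points along the fingers, y is the line along which they close (so a half turn about z gives the same grasp; the last joint's range is limited). The gripper opens to 85 mm and grips with 20 to 120 N. Pads are 22 mm wide; open, the fingers measure 114 mm over their backs; the gripper's body (76 mm by 85 mm) begins 54 mm behind the grasp point. The pads swing forward as they close: fully open they stand 13 mm farther back than shut.
Start: joints at [0.95, 0.527, 1.433, -0, 1.181, -0.178], TCP at [0.268, 0.565, 0.231] pointing down, gripper open.
Joint ranges: [-3.08, 3.08], [-0.75, 2.2], [0.22, 2.44], [-1.43, 4.57], [0, 2.65], [-2.85, 2.85]. Speed limits (rad/s): [2.79, 2.79, 3.14, 3.14, 3.14, 3.14].

### API

Orientations are given as a unit quaternion [x, y, z, w].
In Python, from station import manip, viewer, ticket gives the robot as it stands.
- The arm moves only by the shell command python3 -m creep 'ROWS' [FORCE]. ROWS is JSON, a list of rows, each an object with "slide": the shift along the tool's x, y, z in cm, a list of three; "angular": the turn, a rotation vector about the tool's x, y, z in rad, a list of three; "claw": the opening, from -1 (shut) to 1 (fully open). A call has 1 to 10 rows; each row shifts and turns the commanded pose from where the row before left it, along the tool's axes as they then stand; what a row does not reach is not made up. A row lasts 1/12 s, in which the tool goes at most 41.7 mm and 7.16 degrees, less where a joint would pass 70% of its speed; a pose out of reach is approached as far as the arm can. A call with a gripper value outside its range is refused whole. The fingers move at their own pace and stop on an object; FORCE is the grip in N (left out, the last holds). Time passes only in rows, so rows that do not move let the fingers close. It gives the time, the measured TCP pose, the force, the opening and the grip force at its end, in the units of the state.
- manip.sense(): the state, without advancing time (a new reading comes with each control period).
- viewer.snapshot(name): name is "side" or "top"; returns the picture (420x560x3 uint8, blue, green, red); there is no depth.
- viewer.calibration(name): a dict with "fov_y" (degrees; the focal length in pixels is half the picture's height over the tangent of half this angle, whatever the lens; pixels are square), "cx", "cy" (the principal point, pixels), "T" (4x4, takes a point from camera to world coordinates). Camera axes: x right, y up, looking along -z (the intrinsics and any distortion apply to the point x, -y, -z); pixel columns grow to the right and rows downward; lengths in m; the calibration is good to about 2 mm. A picture is of the moment at which its call begins. calibration takes no time and is no camera call.
- ticket.sign_off(): hands the job in; it is judged then, once.
The state is a dict: "t": time; "q": joint angles; "qd": joint speeds; "tau": joint torques, N m; "tcp_pos": TCP position; "tool_rot": TCP orientation; "force": force on the tool from outside, world axes, zero at the start; "ft_torque": the same for the moment, N m; "finger_gap": opening from 0.0 (shut) to 1.0 (fully open); "gripper_force": force on a finger pad.
Only numpy, scipy, OpenCV 4.12 (cv2) and the standard library are available. Lean on these libraries where they do the work, as an engineer would, in place of code of your own. Each camera call takes 0.05 s, during which the arm holds its last target. There are 200 camera calls.

### The job

Slide the slotted sleeve (the one with the orange band), slots down, over the upright shaft of the welding positioner and turn it by feel until its slots drop over the shaft's cross pin and it sits fully home, flat on the turntable; then let go of it. Do not drop the sleeve, and leave the other things on the table where they are.

Things in the scene. Friction and masses are not known exactly. Their poses are not given: they have to be found in the camera images.
- slotted_sleeve: The slotted sleeve: bright steel tube on the rusty plate, outside diameter 44 mm, bore 28 mm, height 55 mm, about 0.3 kg, orange band 15 to 23 mm above its lower end. Four slots, 10 mm wide, 14 mm deep, open at the lower end, cut through the wall on its own +x, +y, -x, -y axes. Origin: centre of the lower (slotted) end; z up the bore. Grip it from above, over the band.
- shaft_foot (a point): Welding positioner (fixed blue base 220 x 220 x 55 mm, round steel turntable 200 mm across, top face 100 mm above the table, braked: it does not turn): the point on the shaft's axis at the turntable's top face; z up, x and y those of the blue base. The shaft is 25.5 mm in diameter.
- shaft_top (a point): The top end of the positioner's shaft, on its axis, 70 mm above shaft_foot. The top 8 mm taper to 17 mm diameter.
- pin_middle (a point): Middle of the brass cross pin, on the shaft's axis 8 mm above the turntable. The pin is level, 6 mm in diameter, 42 mm long, and sticks out equally on both sides of the shaft. Its heading differs every time and is not reported (this point's axes are those of the base): see it from above or find it by touch. A sleeve whose slots miss the pin stays 11 mm too high.
- plate: Rusty steel plate 180 x 260 x 8 mm lying on the table, with a 4 mm higher bead along its far (+x) edge; the sleeves and the washer stand on it. Origin: centre of its underside. Fixed.
- plain_sleeve: Dark steel tube of the same size (44 mm outside, 28 mm bore, 55 mm high), with no slots and no band. Not to be used. Origin: centre of its lower end.
- washer: Brass washer lying on the plate, 38 mm across, 6 mm thick. Origin: centre of its underside.
- wire_brush: Hand brush lying on the table, along its x axis. Bystander.
- chipping_hammer: Hammer lying on the table, along its x axis. Bystander.
- spray_can: Green spray can, 60 mm across, 170 mm high. Origin: centre of its underside. Bystander.
- magnet_square: Orange triangular welding magnet, 100 mm long, 90 mm high. Origin: underside. Bystander.
- weld_coupon: Two steel strips welded side by side, 100 x 92 x 8 mm. Origin: centre of its underside. Bystander.
Things that resemble listed ones, but are neither listed nor needed, are in the scene too. Leave any blue, brown or turquoise look-alike of the slotted_sleeve alone.

How it is judged:
By the outcome, as a careful person would: the job done as asked, in the order asked, and still so for the second after the job is handed in, with the robot touching nothing.
It also fails if it takes over 58 s, if anything falls off the work surface, if the arm or the gripper's body presses on something with over 40 N, if the wrist force passes 120 N, or if a joint passes its speed limit or range.

## Working session

There is one attempt and no reset: what is moved stays moved. The work goes in short steps, Python scripts to look and compute and a shell command to move; the robot and the scene stay as the last step left them, time stands still between calls to the robot, and variables do not carry over. Pictures are saved under pics/ and viewed, at most 10 in all, crops included, and the job is handed in when it is done.

```bash
mkdir -p pics; ls
python3 - <<'E'
from station import manip, viewer
import cv2,numpy as np
np.set_printoptions(precision=4,suppress=True)
for n in("side","top"):
    cv2.imwrite(f"pics/{n}0.png",viewer.snapshot(n)); print(n,viewer.calibration(n))
print(manip.sense(),manip.pinch_z)
E
```

```text
pics
side {'fov_y': 44.58648597078257, 'cx': 277.54234822638324, 'cy': 211.4755046727858, 'T': array([[ 0.9033,  0.2345, -0.3594,  0.0179],
       [-0.4291,  0.4885, -0.7598, -1.1864],
       [-0.0026,  0.8405,  0.5419,  0.9802],
       [ 0.    ,  0.    ,  0.    ,  1.    ]])}
top {'fov_y': 52.208898938741854, 'cx': 285.3135883218269, 'cy': 215.5640508197558, 'T': array([[-0.0151,  0.9899, -0.1411,  0.4003],
       [-0.9996, -0.0113,  0.0277,  0.0145],
       [ 0.0258,  0.1415,  0.9896,  1.3184],
       [ 0.    ,  0.    ,  0.    ,  1.    ]])}
{'t': 0.1, 'q': array([ 0.9495,  0.5284,  1.4338,  0.    ,  1.1814, -0.1785]), 'qd': array([ 0.0014, -0.0027, -0.0025, -0.0015,  0.0012,  0.0007]), 'tau': array([ -0.0002, -44.3306, -17.8585,  -0.0003,   0.0039,   0.    ]), 'tcp_pos': array([0.2674, 0.5642, 0.2304]), 'tool_rot': array([ 0.2196,  0.9756, -0.0009, -0.0004]), 'force': array([ 0.0422,  0.6823, -0.4113]), 'ft_torque': array([-0.0309, -0.0661, -0.0067]), 'gripper_force': 0.0, 'finger_gap': 0.9975183140935366} 0.0187
```

View pics/top0.png

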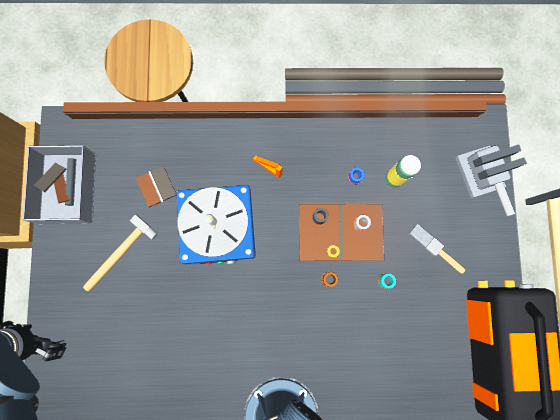

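View pics/side0.png

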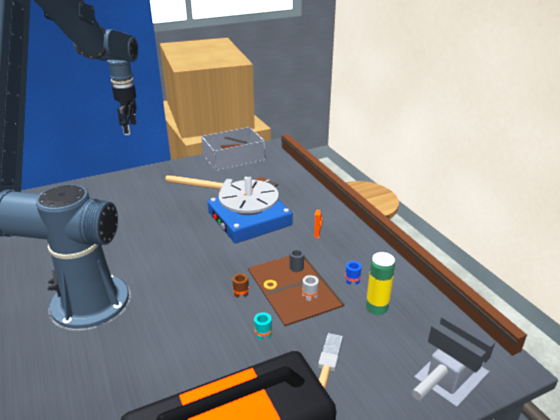

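The top view shows the bright sleeve at about (363,222) and the shaft at (211,221). In the side view they are at (310,288) and (248,185). Next: enlarged crops.

Run:
```python
import cv2,numpy as np
t=cv2.imread("pics/top0.png");s=cv2.imread("pics/side0.png")
def c(im,x,y,w=40,k=8):
    return cv2.resize(im[y:y+w,x:x+w],None,fx=k,fy=k,interpolation=cv2.INTER_CUBIC)
a=np.hstack([c(t,192,202),c(t,343,202)])
b=np.hstack([c(s,228,170,40),c(s,290,268,40)])
im=np.vstack([a,b]);im=im[:640]
cv2.imwrite("pics/crop1.png",cv2.resize(im,(600,600),interpolation=cv2.INTER_AREA))
```

```text
(no output)
```

View pics/crop1.png

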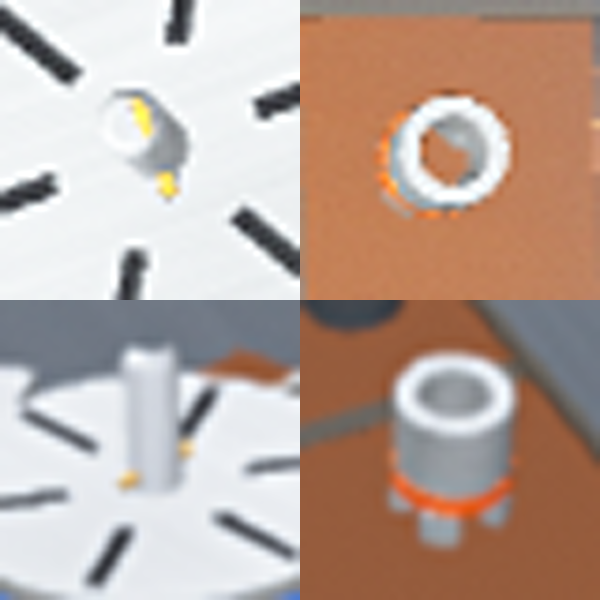

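```bash
cat > h.py <<'E'
import numpy as np
from station import viewer
C={n:viewer.calibration(n) for n in("side","top")}
def proj(n,P):
    c=C[n];f=210/np.tan(np.radians(c["fov_y"]/2));T=c["T"]
    p=(np.atleast_2d(P)-T[:3,3])@T[:3,:3]
    return np.c_[c["cx"]+f*p[:,0]/-p[:,2],c["cy"]-f*p[:,1]/-p[:,2]]
def ray(n,u):
    c=C[n];f=210/np.tan(np.radians(c["fov_y"]/2));T=c["T"]
    d=T[:3,:3]@np.array([(u[0]-c["cx"])/f,-(u[1]-c["cy"])/f,-1]);return T[:3,3],d
def atz(n,u,z):
    o,d=ray(n,u);return o+d*(z-o[2])/d[2]
E
python3 - <<'E'
from h import *
import cv2
np.set_printoptions(precision=4,suppress=True)
for nm,z,t,s in(("sleeve top",.063,(363.2,221.8),(310.2,280.4)),("shaft top",.17,(208.5,217.8),(247.5,176.2))):
    print(nm,atz("top",t,z),atz("side",s,z))
z=.108
print("pin top",atz("top",(192+168/7.5-.5,202+185/7.5-.5),z),"side ends",atz("side",(228+130/7.5-.5,170+180/7.5-.5),z),atz("side",(228+187/7.5-.5,170+148/7.5-.5),z))
E
```

```text
sleeve top [ 0.558  -0.2515  0.063 ] [ 0.5574 -0.2531  0.063 ]
shaft top [0.5603 0.1895 0.17  ] [0.5579 0.1842 0.17  ]
pin top [0.5449 0.1834 0.108 ] side ends [0.5456 0.1831 0.108 ] [0.5793 0.198  0.108 ]
```

```bash
cat > ov.py <<'E'
from h import *
import cv2
K=10
def ring(c,r,z):
    a=np.linspace(0,2*np.pi,60);return np.c_[c[0]+r*np.cos(a),c[1]+r*np.sin(a),0*a+z]
def over(n,im,x,y,segs,w=40,h=30):
    o=cv2.resize(im[y:y+h,x:x+w],None,fx=K,fy=K,interpolation=cv2.INTER_CUBIC)
    for P,col in segs:
        p=((proj(n,P)-[x,y]+.5)*K).round().astype(np.int32)
        cv2.polylines(o,[p[:,None]],False,col,1)
    return o
def shaft(c,h):
    d=np.array([np.cos(h),np.sin(h)])*.021
    R=(0,0,255);return[(ring(c,.0085,.17),R),(ring(c,.01275,.162),(0,160,0)),(ring(c,.01275,.1),(255,0,0)),(np.array([[c[0]-d[0],c[1]-d[1],.108],[c[0]+d[0],c[1]+d[1],.108]]),(255,0,255))]
def sleeve(c,h,z0=.008):
    s=[(ring(c,.022,z0+.055),(0,0,255)),(ring(c,.014,z0+.055),(0,0,255)),(ring(c,.022,z0),(255,0,0))]
    for k in range(4):
        a=h+k*np.pi/2
        for e in(-.005,.005):
            q=np.sqrt(.022**2-e*e);x=c[0]+q*np.cos(a)-e*np.sin(a);y=c[1]+q*np.sin(a)+e*np.cos(a)
            s.append((np.array([[x,y,z0],[x,y,z0+.014]]),(255,0,255) if k%2 else (0,160,0)))
    return s
E
cat > run.py <<'E'
from ov import *
import sys
cs=eval(sys.argv[1]);hs=np.radians(float(sys.argv[2]));cl=eval(sys.argv[3]);hl=np.radians(float(sys.argv[4]))
t=cv2.imread("pics/top0.png");s=cv2.imread("pics/side0.png")
cv2.imwrite(sys.argv[5],np.vstack([np.hstack([over("top",t,192,206,shaft(cs,hs)),over("top",t,343,207,sleeve(cl,hl))]),np.hstack([over("side",s,228,172,shaft(cs,hs)),over("side",s,290,272,sleeve(cl,hl))])]))
E
python3 run.py "(.561,.189)" 23 "(.558,-.2515)" 15 pics/o1.png
```

```text
(no output)
```

View pics/o1.png

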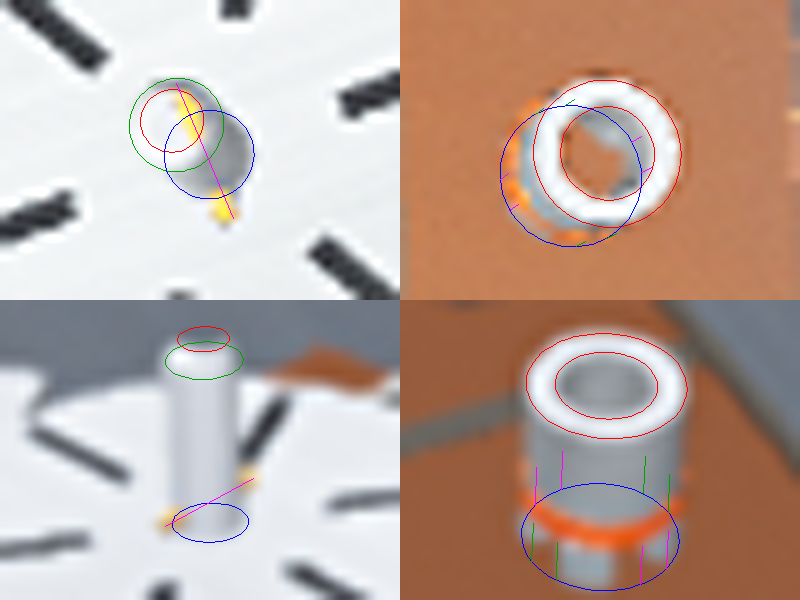

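The overlay fits the sleeve centre. The shaft centre needs to go about 1 mm toward -x, and the pin looks like 17–23°. I'll get the sleeve's slot heading by matching a simple rendering to the side picture.

```bash
cat > fit.py <<'E'
from ov import *
def pts(c,h,z0):
    a,z=np.meshgrid(np.radians(np.arange(0,360,1.)),np.arange(0,.055,.0004));a=a.ravel();z=z.ravel();L=[]
    for r in np.arange(.014,.0221,.0005):
        x,y=r*np.cos(a),r*np.sin(a)
        k=~((z<.014)&(np.minimum(abs(x),abs(y))<.005));L.append(np.c_[x,y,z][k])
    P=np.vstack(L);R=np.array([[np.cos(h),-np.sin(h)],[np.sin(h),np.cos(h)]])
    P[:,:2]=P[:,:2]@R.T+c;P[:,2]+=z0;return P
def mask(n,P,x,y,w,h,S=8):
    p=((proj(n,P)-[x,y]+.5)*S).astype(int);m=np.zeros((h*S,w*S),np.uint8)
    k=(p>=0).all(1)&(p[:,0]<w*S)&(p[:,1]<h*S);m[p[k,1],p[k,0]]=1
    m=cv2.morphologyEx(m,cv2.MORPH_CLOSE,np.ones((3,3)))
    return cv2.resize(m.astype(np.float32),(w,h),interpolation=cv2.INTER_AREA)
E
python3 - <<'E'
from fit import *
im=cv2.imread("pics/side0.png").astype(float)
x,y,w,h=297,286,28,22
c=im[y:y+h,x:x+w]
b=np.median(c.reshape(-1,3),0);print("brown",b)
# non-brown: fraction
obs=np.clip(np.linalg.norm(c-b,axis=2)/70,0,1)
print((obs*9).astype(int))
res=[]
for dx in(-.002,0,.002):
  for dy in(-.002,0,.002):
    for d in range(0,90,5):
        m=mask("side",pts((.558+dx,-.252+dy),np.radians(d),.008),x,y,w,h)
        res.append((((m-obs)**2).sum(),d,dx,dy))
res.sort();print(*res[:14],sep="\n")
E
```

```text
brown [ 61.  92. 150.]
[[0 0 0 0 0 6 9 9 9 9 9 9 9 9 9 9 9 9 9 9 9 3 0 0 0 0 0 0]
 [0 0 0 0 0 6 9 9 9 9 9 9 9 9 9 9 9 9 9 9 9 3 0 0 0 0 0 0]
 [0 0 0 0 1 8 9 9 9 9 9 9 9 9 9 9 9 9 9 9 9 2 0 0 0 0 0 0]
 [0 0 0 0 1 7 9 9 9 9 9 9 9 9 9 9 9 9 9 9 8 2 1 0 0 0 0 0]
 [0 0 0 0 0 5 9 9 9 9 9 9 9 9 9 9 9 9 9 9 8 1 0 0 0 0 0 0]
 [0 0 0 0 1 5 9 9 9 9 9 9 9 9 9 9 9 9 9 9 3 0 0 0 0 0 0 0]
 [0 0 0 0 0 6 9 9 9 9 9 9 9 9 9 9 9 9 9 7 6 3 0 0 0 0 0 0]
 [0 0 0 0 2 8 8 9 9 9 9 9 9 9 9 9 9 9 6 7 4 1 0 0 0 0 0 0]
 [0 0 0 0 3 9 9 7 9 9 9 9 9 9 9 9 7 8 8 6 6 2 0 0 0 0 0 0]
 [0 0 0 0 2 9 9 9 6 9 9 9 9 9 9 9 9 8 8 9 9 2 0 0 0 0 0 0]
 [0 0 0 0 0 2 4 3 4 9 9 9 9 9 9 8 5 8 9 9 8 1 0 0 0 0 0 0]
 [0 0 0 0 0 0 0 1 3 9 9 9 9 9 6 1 1 7 9 9 4 0 0 0 0 0 0 0]
 [0 0 0 0 0 0 0 0 3 9 9 9 9 9 7 0 0 1 3 4 1 0 0 0 0 0 0 0]
 [0 0 0 0 0 0 0 0 2 9 9 9 9 9 6 0 0 0 0 0 0 0 0 0 0 0 0 0]
 [0 0 0 0 0 0 0 0 0 5 8 9 9 9 3 0 0 0 0 0 0 0 0 0 0 0 0 0]
 [0 0 0 0 0 0 0 0 0 0 1 2 2 2 0 0 0 0 0 0 0 0 0 0 0 0 0 0]
 [0 0 0 0 0 0 0 0 0 0 0 0 0 0 0 0 0 0 0 0 0 0 0 0 0 0 0 0]
 [0 0 0 0 0 0 0 0 0 0 0 0 0 0 0 0 0 0 0 0 0 0 0 0 0 0 0 0]
 [0 0 0 0 0 0 0
[... 159 characters left out ...]
0]
 [0 0 0 0 0 0 0 0 0 0 0 0 0 0 0 0 0 0 0 0 0 0 0 0 0 0 0 0]]
(np.float64(6.998798271682194), 5, 0, 0.002)
(np.float64(7.894901542672029), 0, 0, 0)
(np.float64(7.899565337941615), 0, 0, 0.002)
(np.float64(8.51605781011231), 5, 0, 0)
(np.float64(8.556048469851886), 10, 0, 0.002)
(np.float64(8.921905115121046), 85, 0, 0)
(np.float64(9.533468173489542), 0, 0.002, 0.002)
(np.float64(9.650328381201971), 10, 0, 0)
(np.float64(10.04025856646814), 15, 0, 0.002)
(np.float64(10.269932002118033), 85, 0, 0.002)
(np.float64(10.718911136374885), 85, 0.002, 0.002)
(np.float64(11.382987933181319), 5, 0.002, 0.002)
(np.float64(11.508091800859782), 5, -0.002, 0)
(np.float64(11.78670687699159), 10, -0.002, 0)
```

Slot heading is about 3° (±4°) and the pin is at about 20°, so I'll need roughly +17° of turn. The current hand yaw (closing line at 64.6°) suits the grasp, so I'll travel over the sleeve.

```bash
cat > go.py <<'E'
import sys,numpy as np
from station import manip
from scipy.spatial.transform import Rotation as R
s=manip.sense();r=R.from_quat(s["tool_rot"]);np.set_printoptions(precision=4,suppress=True)
print("t",round(s["t"],2),"tcp",s["tcp_pos"],"F",s["force"],"T",s["ft_torque"],"gap",round(s["finger_gap"],3),"gf",s["gripper_force"],"yaw_y",np.degrees(np.arctan2(*r.as_matrix()[[1,0],1])),"z",r.as_matrix()[:,2])
if len(sys.argv)>1: print("need cm",r.inv().apply(np.array(eval(sys.argv[1]))-s["tcp_pos"])*100)
E
python3 -m creep '[{"slide":[-2.9,-2.9,0.3],"angular":[0,0,0],"claw":1},{"slide":[-2.9,-2.9,0.3],"angular":[0,0,0],"claw":1},{"slide":[-2.9,-2.9,0.3],"angular":[0,0,0],"claw":1},{"slide":[-2.9,-2.9,0.3],"angular":[0,0,0],"claw":1},{"slide":[-2.9,-2.9,0.3],"angular":[0,0,0],"claw":1},{"slide":[-2.9,-2.9,0.3],"angular":[0,0,0],"claw":1},{"slide":[-2.9,-2.9,0.3],"angular":[0,0,0],"claw":1},{"slide":[-2.9,-2.9,0.3],"angular":[0,0,0],"claw":1},{"slide":[-2.9,-2.9,0.3],"angular":[0,0,0],"claw":1},{"slide":[-2.9,-2.9,0.3],"angular":[0,0,0],"claw":1}]' 60
python3 -m creep '[{"slide":[-2.9,-2.9,0.3],"angular":[0,0,0],"claw":1},{"slide":[-2.9,-2.9,0.3],"angular":[0,0,0],"claw":1},{"slide":[-2.9,-2.9,0.3],"angular":[0,0,0],"claw":1},{"slide":[-2.9,-2.9,0.3],"angular":[0,0,0],"claw":1},{"slide":[-2.9,-2.9,0.3],"angular":[0,0,0],"claw":1},{"slide":[-2.9,-2.9,0.3],"angular":[0,0,0],"claw":1},{"slide":[-2.9,-2.9,0.3],"angular":[0,0,0],"claw":1},{"slide":[0,0,0],"angular":[0,0,0],"claw":1},{"slide":[0,0,0],"angular":[0,0,0],"claw":1}]'
python3 go.py "[.558,-.252,.1]"
```

```text
t: 0.93
tcp_pos: [0.4055, 0.1766, 0.2011]
tool_rot: [0.219, 0.976, -0.0, -0.0]
force: [-0.0, 0.7, -0.1]
finger_gap: 0.999
gripper_force: 0.0
t: 1.68
tcp_pos: [0.5025, -0.0943, 0.1798]
tool_rot: [0.222, 0.975, 0.0, -0.0]
force: [-0.3, -0.2, -0.3]
finger_gap: 1.004
gripper_force: 0.0
t 1.68 tcp [ 0.5025 -0.0943  0.1798] F [-0.2773 -0.235  -0.2521] T [-0.0353  0.0238 -0.0694] gap 1.004 gf 0.0 yaw_y 64.38398925011266 z [-0.0001  0.0001 -1.    ]
need cm [-11.8201 -11.8243   7.977 ]
```

```bash
python3 -m creep '[{"slide":[-2.8,-2.8,0],"angular":[0,0,0],"claw":1},{"slide":[-2.8,-2.8,0],"angular":[0,0,0],"claw":1},{"slide":[-2.8,-2.8,1],"angular":[0,0,0],"claw":1},{"slide":[-2.8,-2.8,2],"angular":[0,0,0],"claw":1},{"slide":[-0.6,-0.6,3],"angular":[0,0,0],"claw":1},{"slide":[0,0,2],"angular":[0,0,0],"claw":1},{"slide":[0,0,0],"angular":[0,0,0],"claw":1},{"slide":[0,0,0],"angular":[0,0,0],"claw":1}]'
python3 go.py "[.558,-.252,.02]"
```

```text
t: 2.35
tcp_pos: [0.5559, -0.2446, 0.1003]
tool_rot: [0.219, 0.976, 0.001, -0.002]
force: [0.2, -0.1, 0.6]
finger_gap: 1.0
gripper_force: 0.0
t 2.35 tcp [ 0.5559 -0.2446  0.1003] F [ 0.2275 -0.1157  0.6113] T [-0.0245  0.054   0.0345] gap 1.0 gf 0.0 yaw_y 64.70049183112558 z [-0.004  0.003 -1.   ]
need cm [-0.5498 -0.5863  8.0292]
```

```bash
python3 -m creep '[{"slide":[-0.5,-0.5,0],"angular":[0,0,0],"claw":1},{"slide":[0,0,0],"angular":[0,0,0],"claw":1},{"slide":[0,0,0],"angular":[0,0,0],"claw":1}]'
python3 go.py "[.558,-.252,.02]"; python3 go.py "[.558,-.252,.02]"
```

```text
t: 2.6
tcp_pos: [0.5609, -0.2539, 0.1035]
tool_rot: [0.219, 0.976, -0.001, 0.002]
force: [0.5, 0.4, 0.1]
finger_gap: 0.999
gripper_force: 0.0
t 2.6 tcp [ 0.5609 -0.2539  0.1035] F [0.5153 0.4424 0.1338] T [-0.0203 -0.0366  0.0029] gap 0.999 gf 0.0 yaw_y 64.67248627665283 z [ 0.0031 -0.0022 -1.    ]
need cm [0.3723 0.0513 8.3458]
t 2.6 tcp [ 0.5609 -0.2539  0.1035] F [0.5153 0.4424 0.1338] T [-0.0203 -0.0366  0.0029] gap 0.999 gf 0.0 yaw_y 64.67248627665283 z [ 0.0031 -0.0022 -1.    ]
need cm [0.3723 0.0513 8.3458]
```

```bash
python3 -m creep '[{"slide":[0,0,1],"angular":[0,0,0],"claw":1},{"slide":[0,0,1],"angular":[0,0,0],"claw":1},{"slide":[0,0,0],"angular":[0,0,0],"claw":1},{"slide":[0,0,0],"angular":[0,0,0],"claw":1},{"slide":[0,0,0],"angular":[0,0,0],"claw":1},{"slide":[0,0,0],"angular":[0,0,0],"claw":1}]'
python3 go.py "[.558,-.252,.02]"
python3 - <<'E'
from station import viewer
import cv2,numpy as np
t=viewer.snapshot("top");s=viewer.snapshot("side")
f=lambda im,x,y:cv2.resize(im[y:y+60,x:x+60],None,fx=6.6,fy=6.6,interpolation=cv2.INTER_CUBIC)
cv2.imwrite("pics/g1.png",np.hstack([f(t,333,192),f(s,280,240)]))
E
```

```text
t: 3.1
tcp_pos: [0.5597, -0.2536, 0.0815]
tool_rot: [0.22, 0.976, -0.0, 0.0]
force: [-0.6, 0.0, 1.0]
finger_gap: 0.999
gripper_force: 0.0
t 3.1 tcp [ 0.5597 -0.2536  0.0815] F [-0.5739  0.0225  0.974 ] T [-0.0095  0.0409  0.0227] gap 0.999 gf 0.0 yaw_y 64.62904332091227 z [ 0.0001 -0.0001 -1.    ]
need cm [0.2217 0.0742 6.1529]
```

View pics/g1.png

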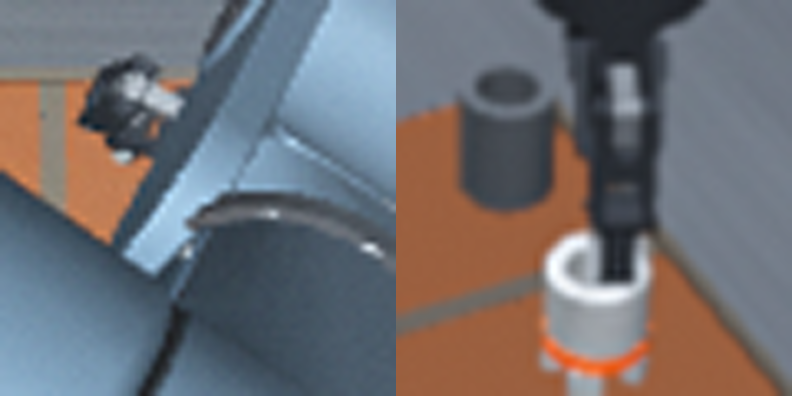

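The right panel shows the near finger tip in front of the sleeve rim (crop 617,280) and the rest of the hand in line behind it, with clearance to the dark sleeve. I'll correct by 2 mm and descend.

```bash
python3 - <<'E'
from h import *
c=np.array([.5597,-.2536,.0945]);d=np.array([.428,.904,0])*.0425
p=proj("side",np.array([c-d,c+d]));print((p-[280,240]+.5)*6.6+[396,0])
E
python3 -m creep '[{"slide":[0.2,0.05,1],"angular":[0,0,0],"claw":1},{"slide":[0,0,1],"angular":[0,0,0],"claw":1},{"slide":[0,0,1],"angular":[0,0,0],"claw":1},{"slide":[0,0,1],"angular":[0,0,0],"claw":1},{"slide":[0,0,1],"angular":[0,0,0],"claw":1},{"slide":[0,0,1],"angular":[0,0,0],"claw":1},{"slide":[0,0,0],"angular":[0,0,0],"claw":1},{"slide":[0,0,0],"angular":[0,0,0],"claw":1},{"slide":[0,0,0],"angular":[0,0,0],"claw":1}]'
python3 go.py "[.558,-.252,.02]"
```

```text
[[612.65696795 278.22982328]
 [600.8305531  145.15996559]]
t: 3.95
tcp_pos: [0.5582, -0.2524, 0.0215]
tool_rot: [0.22, 0.976, -0.0, 0.0]
force: [0.1, 0.1, 0.4]
finger_gap: 0.998
gripper_force: 0.0
t 3.95 tcp [ 0.5582 -0.2524  0.0215] F [0.136  0.1059 0.3719] T [-0.0315 -0.0357  0.0477] gap 0.998 gf 0.0 yaw_y 64.62830292499947 z [ 0.0001 -0.0001 -1.    ]
need cm [0.0314 0.0256 0.146 ]
```

```bash
python3 -m creep '[{"slide":[0,0,0],"angular":[0,0,0],"claw":0.4},{"slide":[0,0,0],"angular":[0,0,0],"claw":0.2},{"slide":[0,0,0],"angular":[0,0,0],"claw":0.0},{"slide":[0,0,0],"angular":[0,0,0],"claw":-0.3},{"slide":[0,0,0],"angular":[0,0,0],"claw":-1},{"slide":[0,0,0],"angular":[0,0,0],"claw":-1},{"slide":[0,0,0],"angular":[0,0,0],"claw":-1},{"slide":[0,0,0],"angular":[0,0,0],"claw":-1},{"slide":[0,0,0],"angular":[0,0,0],"claw":-1},{"slide":[0,0,0],"angular":[0,0,0],"claw":-1}]' 60
python3 go.py
```

```text
t: 4.78
tcp_pos: [0.5585, -0.2523, 0.0224]
tool_rot: [0.22, 0.976, -0.0, 0.001]
force: [0.1, 1.2, 5.6]
finger_gap: 0.499
gripper_force: 61.2
t 4.78 tcp [ 0.5585 -0.2523  0.0224] F [0.1407 1.1705 5.643 ] T [ 0.2492  0.0256 -0.0624] gap 0.499 gf 61.15939311683178 yaw_y 64.62398568454016 z [ 0.0011 -0.0004 -1.    ]
```

```bash
python3 -m creep '[{"slide":[0,0,-1],"angular":[0,0,0],"claw":-1},{"slide":[0,0,-2],"angular":[0,0,0],"claw":-1},{"slide":[0,0,-3],"angular":[0,0,0],"claw":-1},{"slide":[0,0,-3],"angular":[0,0,0],"claw":-1},{"slide":[0,0,-3],"angular":[0,0,0],"claw":-1},{"slide":[0,0,-3],"angular":[0,0,0],"claw":-1},{"slide":[0,0,-3],"angular":[0,0,0],"claw":-1},{"slide":[0,0,-2],"angular":[0,0,0],"claw":-1},{"slide":[0,0,-1],"angular":[0,0,0],"claw":-1},{"slide":[0,0,0],"angular":[0,0,0],"claw":-1}]'
python3 -m creep '[{"slide":[0.6,1.2,0],"angular":[0,0,0],"claw":-1},{"slide":[1.3,2.8,0],"angular":[0,0,0],"claw":-1},{"slide":[1.6,3.4,0],"angular":[0,0,0],"claw":-1},{"slide":[1.6,3.4,0],"angular":[0,0,0],"claw":-1},{"slide":[1.6,3.4,0],"angular":[0,0,0],"claw":-1},{"slide":[1.6,3.4,0],"angular":[0,0,0],"claw":-1},{"slide":[1.6,3.4,0],"angular":[0,0,0],"claw":-1},{"slide":[1.6,3.4,0],"angular":[0,0,0],"claw":-1},{"slide":[1.6,3.4,0],"angular":[0,0,0],"claw":-1},{"slide":[1.6,3.4,0],"angular":[0,0,0],"claw":-1}]'
python3 go.py "[.5595,.1895,.23]"
```

```text
t: 5.62
tcp_pos: [0.5588, -0.2529, 0.2339]
tool_rot: [0.22, 0.976, -0.001, 0.002]
force: [-0.4, -0.2, -3.1]
finger_gap: 0.498
gripper_force: 61.7
t: 6.45
tcp_pos: [0.5561, 0.0952, 0.2288]
tool_rot: [0.22, 0.976, -0.0, -0.003]
force: [0.5, -0.2, -2.8]
finger_gap: 0.496
gripper_force: 61.7
t 6.45 tcp [0.5561 0.0952 0.2288] F [ 0.5242 -0.1511 -2.8108] T [-0.0357 -0.053   0.0566] gap 0.496 gf 61.684117801487446 yaw_y 64.63339562045084 z [-0.0063  0.0005 -1.    ]
need cm [ 3.7331  8.6624 -0.1165]
```

```bash
python3 -m creep '[{"slide":[1.4,2.9,0],"angular":[0,0,0],"claw":-1},{"slide":[1,2.3,0],"angular":[0,0,0],"claw":-1},{"slide":[0.6,1.3,0],"angular":[0,0,0],"claw":-1},{"slide":[0.2,0.6,0],"angular":[0,0,-0.1],"claw":-1},{"slide":[0,0,0],"angular":[0,0,-0.1],"claw":-1},{"slide":[0,0,0],"angular":[0,0,-0.1],"claw":-1},{"slide":[0,0,0],"angular":[0,0,0],"claw":-1},{"slide":[0,0,0],"angular":[0,0,0],"claw":-1},{"slide":[0,0,0],"angular":[0,0,0],"claw":-1},{"slide":[0,0,0],"angular":[0,0,0],"claw":-1}]'
python3 go.py "[.5595,.1895,.22]"
```

```text
t: 7.28
tcp_pos: [0.5601, 0.1701, 0.231]
tool_rot: [0.072, 0.997, -0.0, -0.001]
force: [0.4, -0.9, -3.3]
finger_gap: 0.495
gripper_force: 61.8
t 7.28 tcp [0.5601 0.1701 0.231 ] F [ 0.3969 -0.8717 -3.3298] T [0.0097 0.0614 0.014 ] gap 0.495 gf 61.78276900202036 yaw_y 81.70255277608685 z [-0.0012 -0.0002 -1.    ]
need cm [0.3333 1.9085 1.0973]
```

Bring the sleeve over the shaft and check it in both cameras with projected outlines.

```bash
python3 -m creep '[{"slide":[0.15,0.9,0.3],"angular":[0,0,0],"claw":-1},{"slide":[0.15,0.9,0.4],"angular":[0,0,0],"claw":-1},{"slide":[0,0,0.4],"angular":[0,0,0],"claw":-1},{"slide":[0,0,0],"angular":[0,0,0],"claw":-1},{"slide":[0,0,0],"angular":[0,0,0],"claw":-1},{"slide":[0,0,0],"angular":[0,0,0],"claw":-1},{"slide":[0,0,0],"angular":[0,0,0],"claw":-1},{"slide":[0,0,0],"angular":[0,0,0],"claw":-1}]' >/dev/null
python3 go.py "[.5595,.1895,.2]"
python3 - <<'E'
from ov import *
from station import manip
im=viewer.snapshot("side");p=manip.sense()["tcp_pos"]
import ov; ov.K=9
sg=shaft((.5595,.1895),np.radians(20))+sleeve(p[:2],np.radians(20),p[2]-.0144)
a=over("side",im,225,140,[],44,60);b=over("side",im,225,140,sg,44,60)
cv2.imwrite("pics/s1.png",np.hstack([a,b]))
E
```

```text
t 7.95 tcp [0.5601 0.1886 0.2207] F [-0.3889  0.6116 -3.8859] T [ 0.0149 -0.0177  0.    ] gap 0.496 gf 61.79451394826174 yaw_y 81.80132848829314 z [ 0.0004 -0.     -1.    ]
need cm [0.077  0.0817 2.0739]
```

View pics/s1.png

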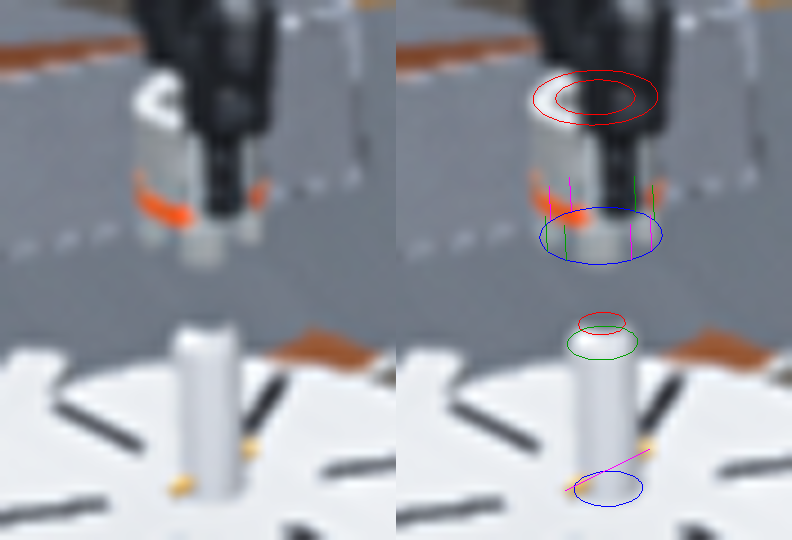

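The sleeve hangs coaxial over the shaft to within about 1 mm in the side view (sleeve centre about x=201, shaft about 206, with the expected perspective lean). I'll descend onto the taper by feel.

```bash
python3 -m creep '[{"slide":[0,0.05,1],"angular":[0,0,0],"claw":-1},{"slide":[0,0,1],"angular":[0,0,0],"claw":-1},{"slide":[0,0,1],"angular":[0,0,0],"claw":-1},{"slide":[0,0,0.3],"angular":[0,0,0],"claw":-1},{"slide":[0,0,0.3],"angular":[0,0,0],"claw":-1},{"slide":[0,0,0.2],"angular":[0,0,0],"claw":-1},{"slide":[0,0,0],"angular":[0,0,0],"claw":-1},{"slide":[0,0,0],"angular":[0,0,0],"claw":-1}]' >/dev/null
python3 go.py
python3 -m creep '[{"slide":[0,0,0.2],"angular":[0,0,0],"claw":-1},{"slide":[0,0,0.1],"angular":[0,0,0],"claw":-1},{"slide":[0,0,0],"angular":[0,0,0],"claw":-1},{"slide":[0,0,0],"angular":[0,0,0],"claw":-1}]' >/dev/null
python3 go.py
```

```text
t 8.67 tcp [0.5603 0.1893 0.1826] F [ 0.006   0.3323 -2.3129] T [0.0128 0.0337 0.0488] gap 0.494 gf 61.75580654293299 yaw_y 81.82158682442918 z [ 0.0004  0.     -1.    ]
t 9.0 tcp [0.56   0.1893 0.1796] F [ 0.6443  0.5064 -2.3505] T [ 0.0103 -0.0091 -0.012 ] gap 0.494 gf 61.77141901105642 yaw_y 81.82063000819863 z [ 0.0001  0.     -1.    ]
```

```bash
for i in 1 2; do python3 -m creep '[{"slide":[0,0,0.1],"angular":[0,0,0],"claw":-1},{"slide":[0,0,0.1],"angular":[0,0,0],"claw":-1},{"slide":[0,0,0],"angular":[0,0,0],"claw":-1}]' >/dev/null
python3 go.py; done
```

```text
t 9.25 tcp [0.5599 0.1892 0.1773] F [-0.7705  0.809  -3.2602] T [ 0.0055 -0.0214  0.0212] gap 0.49 gf 61.77124310284853 yaw_y 81.81807387473691 z [-0.0004 -0.0001 -1.    ]
t 9.5 tcp [0.5598 0.1892 0.1753] F [-0.5847  0.6039 -2.384 ] T [-0.0078  0.0222 -0.0265] gap 0.502 gf 61.771506518125534 yaw_y 81.81982457048255 z [-0.0005 -0.0001 -1.    ]
```

```bash
for i in 1 2 3; do python3 -m creep '[{"slide":[0,0,0.1],"angular":[0,0,0],"claw":-1},{"slide":[0,0,0.2],"angular":[0,0,0],"claw":-1},{"slide":[0,0,0],"angular":[0,0,0],"claw":-1}]' >/dev/null
python3 go.py; done
```

```text
t 9.75 tcp [0.5598 0.1892 0.1721] F [ 0.3115  0.5029 -3.719 ] T [-0.0275  0.0138 -0.0141] gap 0.505 gf 61.77168399095535 yaw_y 81.8138218827692 z [-0.0008 -0.0001 -1.    ]
t 10.0 tcp [0.5598 0.1892 0.1691] F [-0.4049 -0.2143 -4.0893] T [-0.0314  0.0471 -0.0112] gap 0.496 gf 61.77143108099699 yaw_y 81.81699178312955 z [-0.0007 -0.0001 -1.    ]
t 10.25 tcp [0.5598 0.1892 0.1661] F [-0.0654  0.4598 -3.0971] T [ 0.0461 -0.0018  0.0404] gap 0.501 gf 61.77113234996796 yaw_y 81.81516497226004 z [-0.0007 -0.0001 -1.    ]
```

It's on the shaft with no side load. Continue down to just above the pin.

```bash
for i in 1 2; do python3 -m creep '[{"slide":[0,0,0.3],"angular":[0,0,0],"claw":-1},{"slide":[0,0,0.4],"angular":[0,0,0],"claw":-1},{"slide":[0,0,0.4],"angular":[0,0,0],"claw":-1},{"slide":[0,0,0.4],"angular":[0,0,0],"claw":-1},{"slide":[0,0,0.3],"angular":[0,0,0],"claw":-1},{"slide":[0,0,0],"angular":[0,0,0],"claw":-1}]' >/dev/null
python3 go.py; done
```

```text
t 10.75 tcp [0.5594 0.1891 0.1475] F [-0.5803 -0.8229 -3.3773] T [ 0.0075 -0.0202 -0.0207] gap 0.493 gf 61.76952760666609 yaw_y 81.81329283889767 z [-0.002  -0.0003 -1.    ]
t 11.25 tcp [0.5595 0.1892 0.1296] F [-0.7574  0.4686 -3.0621] T [0.0328 0.0116 0.0291] gap 0.496 gf 61.77384942770004 yaw_y 81.81594392341181 z [-0.0017 -0.0002 -1.    ]
```

```bash
for i in 1 2 3 4; do python3 -m creep '[{"slide":[0,0,0.1],"angular":[0,0,0],"claw":-1},{"slide":[0,0,0.1],"angular":[0,0,0],"claw":-1},{"slide":[0,0,0],"angular":[0,0,0],"claw":-1}]' >/dev/null
python3 go.py; done
```

```text
t 11.5 tcp [0.5601 0.1893 0.1285] F [-0.1063 -0.5663 -3.4148] T [-0.0142 -0.0437  0.0064] gap 0.497 gf 61.77386440336704 yaw_y 81.81825099053741 z [ 0.  0. -1.]
t 11.75 tcp [0.56   0.1892 0.1264] F [-0.0032  0.9713 -3.966 ] T [ 0.028  -0.0151 -0.0337] gap 0.499 gf 61.77498444914818 yaw_y 81.81886542547478 z [-0.0001 -0.     -1.    ]
t 12.0 tcp [0.5599 0.1892 0.1243] F [-1.1006 -0.4207 -3.9056] T [-0.0249 -0.012   0.0015] gap 0.499 gf 61.77464101463556 yaw_y 81.81834478959975 z [-0.0004 -0.0001 -1.    ]
t 12.25 tcp [0.5599 0.1893 0.1223] F [-0.523   0.3008 -3.3223] T [ 0.0132 -0.0092 -0.0014] gap 0.498 gf 61.77464369684458 yaw_y 81.81911944267262 z [-0.0004 -0.0001 -1.    ]
```

Already 3 mm below the pin-contact height with no force, so the slots look to be over the pin. Continue to seat.

```bash
for i in 1 2 3; do python3 -m creep '[{"slide":[0,0,0.1],"angular":[0,0,0],"claw":-1},{"slide":[0,0,0.1],"angular":[0,0,0],"claw":-1},{"slide":[0,0,0],"angular":[0,0,0],"claw":-1}]' >/dev/null
python3 go.py; done
```

```text
t 12.5 tcp [0.5599 0.1892 0.1203] F [ 0.0461 -0.2396 -2.6451] T [-0.0128 -0.     -0.0307] gap 0.494 gf 61.77464481443167 yaw_y 81.819157984779 z [-0.0004 -0.0001 -1.    ]
t 12.75 tcp [0.5599 0.1892 0.1183] F [ 0.3365  0.2651 -3.4914] T [-0.0347  0.04    0.0106] gap 0.496 gf 61.775032728910446 yaw_y 81.81846157237383 z [-0.0005 -0.0001 -1.    ]
t 13.0 tcp [0.5599 0.1892 0.1163] F [ 0.4108  0.1348 -3.1734] T [-0.0232  0.0111 -0.0354] gap 0.5 gf 61.77533715963364 yaw_y 81.81888634200028 z [-0.0004 -0.     -1.    ]
```

```bash
for i in 1 2 3 4; do python3 -m creep '[{"slide":[0,0,0.1],"angular":[0,0,0],"claw":-1},{"slide":[0,0,0],"angular":[0,0,0],"claw":-1}]' >/dev/null
python3 go.py; done
```

```text
t 13.17 tcp [0.56   0.1892 0.1154] F [ 0.1585  0.2574 -3.6422] T [0.0255 0.0259 0.0077] gap 0.498 gf 61.77473187446594 yaw_y 81.81818483385102 z [-0.0002 -0.     -1.    ]
t 13.33 tcp [0.5601 0.1893 0.1145] F [ 0.1572  1.2238 -2.9477] T [-0.0339 -0.0059  0.0097] gap 0.497 gf 61.95421300828457 yaw_y 81.81929053329746 z [ 0.0001  0.     -1.    ]
t 13.5 tcp [0.5601 0.1893 0.1144] F [-1.461  -0.1005  3.5346] T [-0.1321  0.3081 -0.0298] gap 0.496 gf 62.39284012466669 yaw_y 81.82462963256788 z [ 0.0005 -0.     -1.    ]
t 13.67 tcp [0.5602 0.1893 0.1144] F [-3.6478 -0.1851  9.1646] T [-0.2086  0.6115 -0.037 ] gap 0.497 gf 63.06239381432533 yaw_y 81.82975495569356 z [ 0.0009 -0.0001 -1.    ]
```

It bottomed at TCP z=0.1144, exactly the home height. Relieve the press, open and retreat straight up.

```bash
python3 -m creep '[{"slide":[0,0,-0.15],"angular":[0,0,0],"claw":-1},{"slide":[0,0,0],"angular":[0,0,0],"claw":-1},{"slide":[0,0,0],"angular":[0,0,0],"claw":0.1},{"slide":[0,0,0],"angular":[0,0,0],"claw":0.3},{"slide":[0,0,0],"angular":[0,0,0],"claw":0.6},{"slide":[0,0,0],"angular":[0,0,0],"claw":1},{"slide":[0,0,0],"angular":[0,0,0],"claw":1},{"slide":[0,0,0],"angular":[0,0,0],"claw":1},{"slide":[0,0,0],"angular":[0,0,0],"claw":1}]'
python3 go.py
```

```text
t: 14.42
tcp_pos: [0.5601, 0.1893, 0.114]
tool_rot: [0.071, 0.997, -0.0, 0.0]
force: [-1.1, 0.4, -0.5]
finger_gap: 0.999
gripper_force: 0.0
t 14.42 tcp [0.5601 0.1893 0.114 ] F [-1.1481  0.427  -0.5007] T [0.0175 0.0301 0.0212] gap 0.999 gf 0.0 yaw_y 81.82224963788207 z [ 0. -0. -1.]
```

Up 15 cm, then aside, to clear the top camera's view.

```bash
python3 -m creep '[{"slide":[0,0,-0.5],"angular":[0,0,0],"claw":1},{"slide":[0,0,-1.5],"angular":[0,0,0],"claw":1},{"slide":[0,0,-2.5],"angular":[0,0,0],"claw":1},{"slide":[0,0,-3],"angular":[0,0,0],"claw":1},{"slide":[0,0,-3],"angular":[0,0,0],"claw":1},{"slide":[0,0,-3],"angular":[0,0,0],"claw":1},{"slide":[0,0,-2],"angular":[0,0,0],"claw":1},{"slide":[0,0,0],"angular":[0,0,0],"claw":1}]'
python3 -m creep '[{"slide":[1,-2,0],"angular":[0,0,0],"claw":1},{"slide":[2,-3,0],"angular":[0,0,0],"claw":1},{"slide":[2,-3,0],"angular":[0,0,0],"claw":1},{"slide":[1,-3,0],"angular":[0,0,0],"claw":1},{"slide":[0,-3,0],"angular":[0,0,0],"claw":1},{"slide":[0,-3,0],"angular":[0,0,0],"claw":1},{"slide":[0,-2,0],"angular":[0,0,0],"claw":1},{"slide":[0,0,0],"angular":[0,0,0],"claw":1},{"slide":[0,0,0],"angular":[0,0,0],"claw":1}]'
python3 - <<'E'
from ov import *
import ov; ov.K=10
t=viewer.snapshot("top");s=viewer.snapshot("side");cv2.imwrite("pics/tf.png",t)
c=(.5598,.1892);sg=sleeve(c,np.radians(20),.1)
cv2.imwrite("pics/f1.png",np.vstack([np.hstack([over("top",t,190,206,[]),over("side",s,228,172,[])]),np.hstack([over("top",t,190,206,sg),over("side",s,228,172,sg)])]))
E
```

```text
t: 15.08
tcp_pos: [0.563, 0.1898, 0.2749]
tool_rot: [0.071, 0.997, 0.001, 0.006]
force: [-0.4, -0.3, 0.7]
finger_gap: 0.997
gripper_force: 0.0
t: 15.83
tcp_pos: [0.4731, 0.0092, 0.2687]
tool_rot: [0.073, 0.997, 0.0, -0.0]
force: [0.6, -0.2, 0.5]
finger_gap: 1.003
gripper_force: 0.0
```

View pics/f1.png

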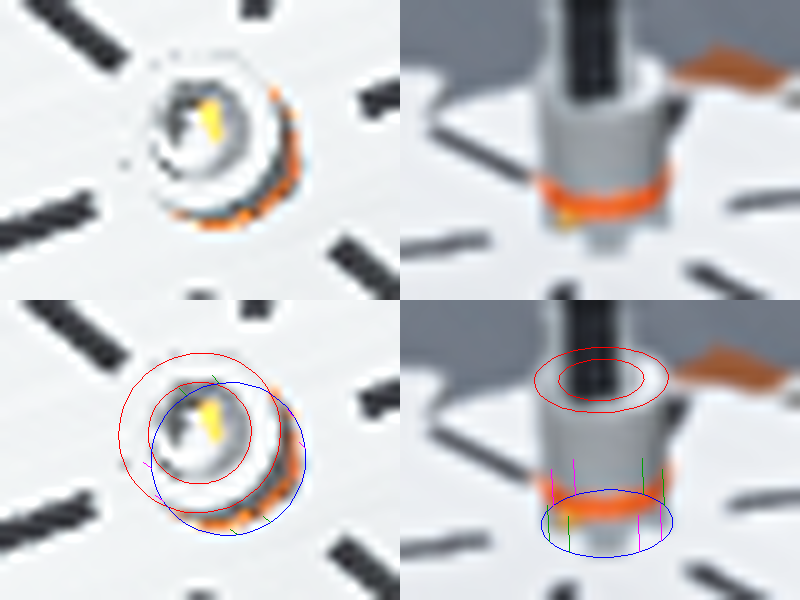

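View pics/tf.png

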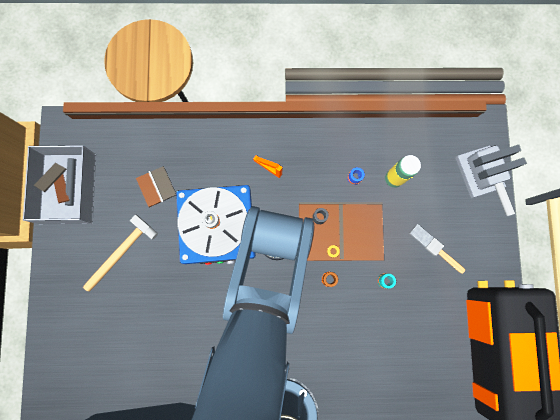

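The sleeve sits at the home height: its outline matches and the brass pin shows in its slot at crop (570,222). The fingers are clear, and the other things haven't moved.

```bash
python3 -c "
from station import ticket
print(ticket.sign_off())"
```

```text
the job is handed in; nothing more can be done
None
```

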